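# Slide the blue coaster home in the coffee board

### The arm

A 6-joint arm with a two-finger parallel gripper is mounted at the origin on the work surface. World frame = base frame: x ahead of the robot, y to its left, z up, the work surface at z = 0. Lengths are in m, angles in rad, forces in N, time in s.
With the tool pointing down it reaches from about 0.25 to 0.775 m from the base axis. Payload 4 kg.
Tool frame: the origin (TCP) lies midway between the tips of the shut fingers; the grasp point (between the pads) lies robot.grip_point_offset behind it (robot.grip_point_offset is the distance from the TCP to the grasp point, in m); z points along the fingers, x is the direction in which the jaws open and shut, and the axes are right-handed (so a half turn about z gives the same grasp; the last joint's range is limited). The gripper opens to 94 mm and grips with 3 to 60 N. Pads are 16 mm wide; open, the fingers measure 119 mm over their backs; the gripper's body (75 mm by 177 mm) begins 78 mm behind the grasp point.
Start: joints at [-1.292, 0.087, 1.371, -0, 1.684, -0.103], TCP at [0.205, -0.51, 0.206] pointing down, gripper open.
Joint ranges: [-3.1, 3.1], [-0.76, 2.03], [0.27, 2.55], [-1.08, 4.22], [0.17, 2.65], [-2.57, 2.57]. Speed limits (rad/s): [2.79, 2.79, 3.14, 3.14, 3.14, 3.14].

### API

Orientations are given as [roll, pitch, yaw] about the fixed x, y, z axes, in that order (R = Rz(yaw) Ry(pitch) Rx(roll)).
In Python, from bench import robot, optics, finder gives the robot as it stands. The module is installed in compiled form; this text tells all that it offers.
- The arm moves only by the tool arm_command, never from a script. Its argument "plan" is a list of rows, each a list of 5 numbers: the opening, from 0 (shut) to 1 (fully open), then the shift along the world's x, y, z in m, then the turn about the world's z in degrees. A call has 1 to 10 rows; each row is the pose to reach, as a shift and turn from the pose commanded when the call began; what a row does not reach only later rows make up. A row lasts 1/8 s, in which the tool goes at most 62.5 mm and 10.7 degrees, less where a joint would pass 70% of its speed; a pose out of reach is approached as far as the arm can. A call with a gripper value outside its range is refused whole. The fingers move at their own pace and stop on an object; the grip force is fixed at half the most. Time passes only in rows, so rows that repeat a pose let the fingers close. It gives the time, the measured TCP pose, the force and the opening at its end, in the units of the state.
- robot.get_obs(): the state, without advancing time (a new reading comes with each control period).
- optics.snapshot(name): name is "scene" or "top" or "wrist"; returns a dict with "image" (480x640x3 uint8, red, green, blue), "fx", "fy", "cx", "cy" (pixels), "position" and "rotation" of the camera in the world; the wrist camera has in their place "hand_eye" (4x4, takes a point from camera to tool coordinates, whose origin is the TCP and whose axes are the tool frame's). Camera axes: x right, y down, z forward; pixel columns grow to the right and rows downward; lengths in m; the calibration is good to about 2 mm. The wrist camera is an equidistant fisheye: a pixel r from the principal point sees the ray r / f radians off the axis. A picture is of the moment at which its call begins: read the wrist's pose just before it. There is no depth.
- robot.close_job(): hands the job in, once; it reports no verdict.
Trained networks look in the newest picture that a camera, given by its name, has taken for a name from the list of things; names that differ only in an ending like _2 or _b are one class to them, and where a whole thing is asked for, a point or a joint stands for the part that bears it (a point fixed in the world has none). Each returns a list of dicts, best first, with "p" (0 to 1); they miss things now and then, are a little off and sometimes report something else, mostly with a low value. They report only what shows in the picture. A call takes as long as a camera call. They do not tell look-alikes from the thing itself.
- finder.masks_of(label, camera): "pixels" (480x640 bool, what is visible of it) and "extent" ([left, top, right, bottom] in pixels, round what is visible of it).
The state is a dict: "time": time; "joint_positions": joint angles; "qvel": joint speeds; "joint_torque": joint torques, N m; "tool_pos": TCP position; "ee_rot": TCP orientation; "wrist_force": force on the tool from outside, world axes, zero at the start; "wrist_torque": the same for the moment, N m; "width": finger opening in m.
Only numpy, scipy, OpenCV 4.12 (cv2) and the standard library are available. Lean on these libraries where they do the work, as an engineer would, in place of code of your own. Each camera call takes 0.05 s, during which the arm holds its last target.

### The job

The serving board on the coffee table is being laid for the next guest. Slide the blue coaster along the board, without lifting it off the wood, until it drops into the round recess and lies flat on the bottom there, then let it go. Leave the white coaster where it lies.

Things in the scene. Friction and masses are not known exactly. Their poses are not given: they have to be found in the camera images.
- blue_coaster (a point): The blue glazed ceramic coaster: a plain flat disc, 60 mm in diameter, 8 mm thick, about 55 g, loose, lying flat on the serving board. The point is its centre, half-way up (4 mm above its underside); z is the disc's axis, its yaw means nothing.
- recess (a point): The round recess near one end of the serving board, 84 mm in diameter, 6 mm deep, with a flat cork-coloured floor; the coaster drops in with 12 mm of play all round and then stands 2 mm proud. The point is the centre of its mouth, level with the board's top face. Axes: z up, y along the board's long side, towards the near short edge, which is 80 mm away.
- white_coaster (a point): The white ceramic coaster, otherwise the same: a disc 60 mm in diameter, 8 mm thick, loose on the board; to be left alone. The point is its centre, half-way up.
- board: The pale wooden serving board, 220 x 380 x 20 mm, fixed, top smooth, 20 mm above the table. Origin: centre of its underside; x along the short side, y along the long side, z up. The recess is centred 110 mm towards +y. The coasters start 40 to 130 mm towards -y, one on the +x and one on the -x half, at least 25 mm apart edge to edge. Its place and yaw differ each time.
Not all that is in view belongs to the job. Leave any pink or turquoise look-alike of the part that bears blue_coaster alone.

How it is judged:
At the end, for the whole second after the job is handed in: The blue coaster lies flat (within 4 degrees) on the floor of the recess, its centre within 15 mm of the recess's centre and at least 0.5 mm below the board's top face, released; the white coaster is within 15 mm of where it started (horizontal distance between blue_coaster and recess below 0.015 m and z of blue_coaster in the frame of recess below -0.0005 m and angle between blue_coaster's own z axis and vertical below 0.07 rad and distance of white_coaster from where it was at the start of the episode below 0.015 m); the robot touches nothing.
It fails at once if the blue coaster was lifted off the board (its underside more than 8 mm above the board's top face) (z of blue_coaster in the frame of recess above 0.012 m).
It fails at once if the white coaster was pushed more than 15 mm from where it lay (distance of white_coaster from where it was at the start of the episode above 0.015 m).
It also fails if it takes over 35 s, if anything falls off the work surface, if the arm or the gripper's body presses on something with over 40 N, if the wrist force passes 120 N, or if a joint passes its speed limit or range.

## Working session

There is one attempt and no reset: what is moved stays moved. The work goes in short steps, Python scripts to look and compute and a tool call to move; the robot and the scene stay as the last step left them, time stands still between calls to the robot, and variables do not carry over. Pictures are saved under pics/ and viewed, and the job is handed in when it is done.

Besides the shell and the picture viewer there is one more tool, called after "Request:" as name(argument=value, ...), one argument or row to a line, values as JSON. arm_command: Moves the arm, as the interface text tells. Its arguments: {"type":"object","properties":{"plan":{"type":"array","items":{"type":"array","items":{"type":"number"}}}},"required":["plan"]}

```bash
mkdir -p pics; python3 - <<'E'
from bench import robot, optics, finder
import cv2, numpy as np
o=robot.get_obs(); print(o)
try: print(robot.grip_point_offset)
except Exception as e: print(e)
for n in("scene","top","wrist"):
    s=optics.snapshot(n); cv2.imwrite(f"pics/{n}0.png",s["image"][:,:,::-1])
    print(n,{k:v for k,v in s.items() if k!="image"})
    for l in("blue_coaster","white_coaster","board"):
        for m in finder.masks_of(l,n): print(l,m["p"],m["extent"],m["pixels"].sum())
E
```

```text
{'time': 0.0, 'joint_positions': array([-1.29212945e+00,  8.79460613e-02,  1.37219755e+00, -2.24980827e-07,
        1.68362200e+00, -1.03118782e-01]), 'qvel': array([ 0.00372782, -0.00139262,  0.0001649 , -0.00021691,  0.00060044,
       -0.00063618]), 'joint_torque': array([-8.58016465e-04, -3.40180600e+01, -3.02429795e+01,  7.17280945e-02,
        3.28104885e-02, -1.78558835e-04]), 'tool_pos': array([ 0.20475506, -0.50988534,  0.20433784]), 'ee_rot': array([-3.14136920e+00,  2.16144266e-03, -1.18901045e+00]), 'wrist_force': array([-0.12453225, -0.84018422,  0.45267553]), 'wrist_torque': array([-0.03248445,  0.02193022, -0.0100729 ]), 'width': 0.09434045060832433}
0.0188
scene {'fx': 566.1076426332692, 'fy': 566.1076426332692, 'cx': 321.7754250469411, 'cy': 240.77182257302297, 'position': array([0.89352408, 0.72361612, 0.52343454]), 'rotation': array([-2.0982815 , -0.01742879,  2.67173619])}
blue_coaster 0.78 [379.0, 229.8, 410.8, 245.6] 495
blue_coaster 0.7 [251.5, 223.0, 286.2, 242.8] 534
white_coaster 0.76 [216.6, 250.4, 251.0, 273.7] 687
board 0.72 [163.3, 208.8, 413.2, 362.7] 1
[... 349 characters left out ...]
aster 0.66 [348.7, 144.9, 384.4, 182.4] 971
white_coaster 0.29 [220.9, 109.1, 470.9, 300.5] 26141
board 0.79 [222.5, 111.9, 471.2, 300.6] 25861
wrist {'fx': 371.64829954431775, 'fy': 371.64829954431775, 'cx': 318.45454862658585, 'cy': 240.70282882250746, 'hand_eye': array([[ 9.99999706e-01, -6.98675633e-04, -3.15073680e-04,
        -6.51148968e-05],
       [ 7.56202013e-04,  9.66370010e-01,  2.57154491e-01,
        -7.47073627e-02],
       [ 1.24810179e-04, -2.57154653e-01,  9.66370254e-01,
        -1.79855158e-01],
       [ 0.00000000e+00,  0.00000000e+00,  0.00000000e+00,
         1.00000000e+00]])}
blue_coaster 0.75 [58.0, 0.2, 101.2, 34.0] 1096
blue_coaster 0.69 [8.7, 1.9, 31.1, 7.1] 195
```

View pics/top0.png

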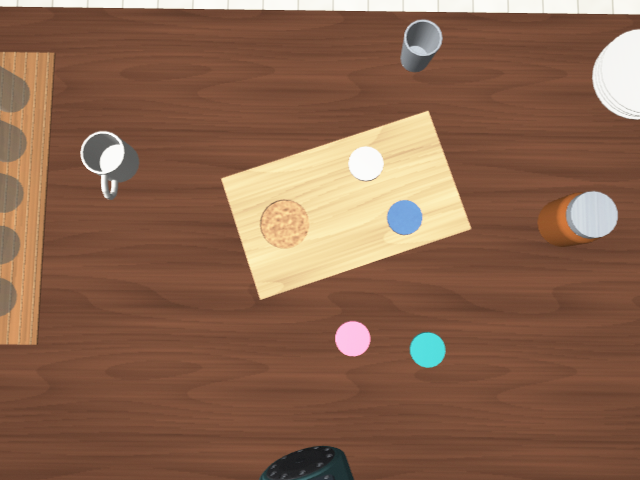

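View pics/scene0.png

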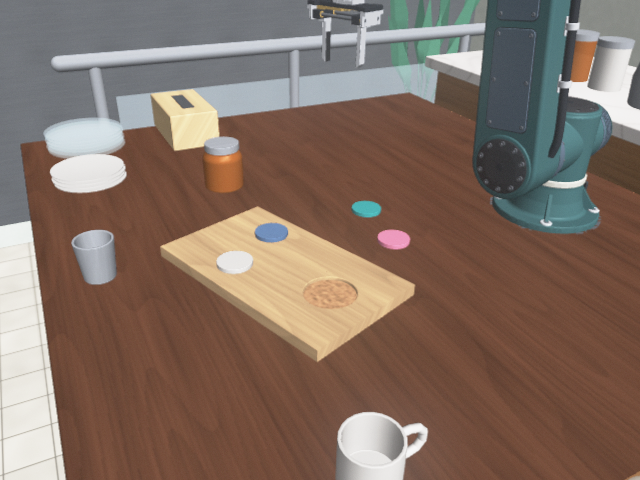

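In the top picture the blue disc is at (405,217) on the board, white at (366,163), and the recess at (285,224). Pink (352,338) and turquoise (428,350) lie off the board and are look-alikes. Blue on the board fits the description.

```bash
cat > h.py <<'E'
import numpy as np, cv2
from scipy.spatial.transform import Rotation as Ro
def ray(s,uv,):
    R=Ro.from_euler('xyz',s["rotation"]).as_matrix()
    d=R@np.array([(uv[0]-s["cx"])/s["fx"],(uv[1]-s["cy"])/s["fy"],1]); return np.array(s["position"]),d/np.linalg.norm(d)
def atz(s,uv,z):
    p,d=ray(s,uv); return p+d*(z-p[2])/d[2]
def tri(a,b):
    A=np.zeros((3,3));c=np.zeros(3)
    for p,d in(a,b):
        M=np.eye(3)-np.outer(d,d);A+=M;c+=M@p
    x=np.linalg.solve(A,c); r=[np.linalg.norm((np.eye(3)-np.outer(d,d))@(x-p)) for p,d in(a,b)]
    return x,r
def comp(mask,box):
    m=np.zeros(mask.shape,np.uint8);x0,y0,x1,y1=box;m[y0:y1,x0:x1]=mask[y0:y1,x0:x1]
    n,l,st,c=cv2.connectedComponentsWithStats(m)
    i=1+np.argmax(st[1:,4]); 
    cs,_=cv2.findContours((l==i).astype(np.uint8),0,cv2.CHAIN_APPROX_NONE)
    e=cv2.fitEllipse(max(cs,key=len)); return c[i],st[i],e
def segs(im):
    h=cv2.cvtColor(im,cv2.COLOR_RGB2HSV).astype(int);H,S,V=h[...,0],h[...,1],h[...,2]
    return dict(blue=(H>100)&(H<125)&(S>90),white=(S<40)&(V>150),recess=(H<22)&(S>85)&(V>110))
E
python3 - <<'E'
from bench import robot,optics
from h import *
T=optics.snapshot("top");S=optics.snapshot("scene")
bx={"top":dict(blue=(375,190,435,245),white=(340,140,395,190),recess=(250,190,320,256)),
"scene":dict(blue=(245,215,300,250),white=(205,240,265,280),recess=(295,270,365,312))}
for k in("blue","white","recess"):
    a=comp(segs(T["image"])[k],bx["top"][k]);b=comp(segs(S["image"])[k],bx["scene"][k])
    print(k,a[1],a[2],b[1],b[2]); 
    x,r=tri(ray(T,a[2][0]),ray(S,b[2][0]));print(x,r, "top@z.02/.028",atz(T,a[2][0],.02),atz(T,a[2][0],.028),"scene",atz(S,b[2][0],.02),atz(S,b[2][0],.028))
for c in((222,179),(429,111),(470,229),(261,299)): print(atz(T,c,.02))
im=T["image"][100:310,210:480,::-1];cv2.imwrite("pics/crop.png",cv2.resize(im,None,fx=2.8,fy=2.8))
E
```

```text
blue [388 201  34  33 896] ((404.2209777832031, 217.01332092285156), (32.62873458862305, 33.16445541381836), 82.77159881591797) [256 224  32  18 436] ((271.5820617675781, 232.2313690185547), (17.220870971679688, 30.015085220336914), 91.86685180664062)
[ 0.56409303 -0.10704657  0.02155664] [np.float64(0.0006043001893254505), np.float64(0.0006043001893256368)] top@z.02/.028 [ 0.56487686 -0.1076487   0.02      ] [ 0.56360423 -0.10615544  0.028     ] scene [ 0.56264419 -0.10911126  0.02      ] [ 0.56790215 -0.09587852  0.028     ]
white [348 146  36  35 957] ((365.4503173828125, 163.2028045654297), (33.57415771484375, 34.48861312866211), 96.04436492919922) [216 251  37  23 681] ((234.4105682373047, 261.7562561035156), (22.301034927368164, 36.476348876953125), 85.51643371582031)
[ 0.65736655 -0.0405649   0.02186382] [np.float64(0.0002591952951748721), np.float64(0.0002591952951750667)] top@z.02/.028 [ 0.6581306  -0.04087356  0.02      ] [ 0.65588301 -0.04007844  0.028     ] scene [ 0.65630302 -0.04317595  0.02      ] [ 0.66007266 -0.03099098  0.028     ]
recess [ 250  190   70   59 2165] ((284.5393981933594, 218.62210083007812), (52.92525100708008, 65.19781494140625), 60.19516372680664) [ 295  270   70   42 2864] ((329.52801513671875, 290.5455017089844), (46.99751663208008, 85.01521301269531), 89.97425842285156)
[0.55667789 0.0988566  0.02275972] [np.float64(0.00312751095826626), np.float64(0.003127510958266322)] top@z.02/.028 [0.55978008 0.09744887 0.02      ] [0.55856073 0.09679784 0.028     ] scene [0.55234845 0.09741122 0.02      ] [0.55777002 0.10736214 0.028     ]
[0.62751107 0.20649338 0.02      ]
[ 0.75238771 -0.15166021  0.02      ]
[ 0.54544163 -0.22017405  0.02      ]
[0.42238603 0.1348073  0.02      ]
```

View pics/crop.png

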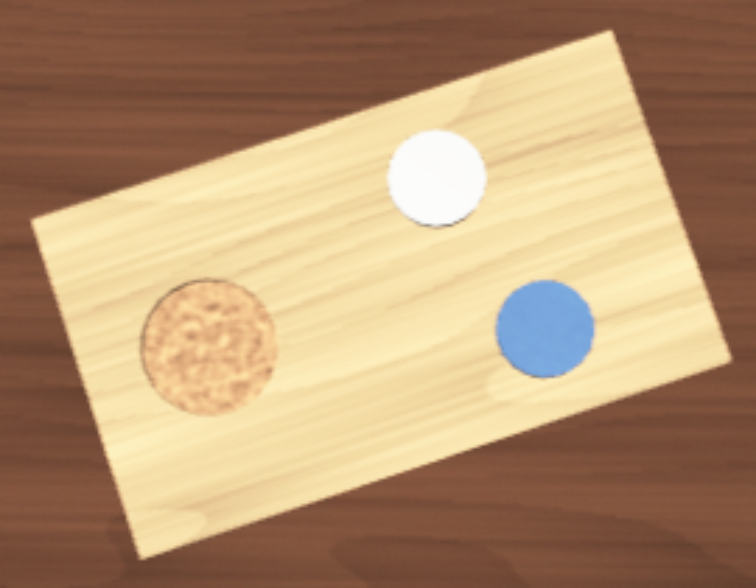

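Request:
arm_command(
  plan=[
    [1, 0.035, 0.05, 0, -9],
    [1, 0.07, 0.1, 0, -18],
    [1, 0.105, 0.15, 0, -18],
    [1, 0.14, 0.2, 0, -18],
    [1, 0.175, 0.25, 0, -18],
    [1, 0.21, 0.3, 0, -18],
    [1, 0.25, 0.36, 0, -18],
    [1, 0.28, 0.42, 0, -18],
    [1, 0.28, 0.45, 0, -18],
    [1, 0.28, 0.45, 0, -18],
  ],
)

```text
time: 1.95
tool_pos: [0.4853, -0.0578, 0.2056]
ee_rot: [-3.142, 0.0, -1.498]
wrist_force: [-0.7, -0.3, 0.5]
width: 0.0939
```

```bash
cat >> h.py <<'E'
def wray(s,o,uv):
    x=(uv[0]-s["cx"])/s["fx"];y=(uv[1]-s["cy"])/s["fy"];t=np.hypot(x,y)
    d=np.array([np.sin(t)*x/t,np.sin(t)*y/t,np.cos(t)]) if t>1e-9 else np.array([0,0,1.])
    H=s["hand_eye"];R=Ro.from_euler('xyz',o["ee_rot"]).as_matrix()
    return o["tool_pos"]+R@H[:3,3], R@H[:3,:3]@d
def wpt(s,o,uv,z):
    p,d=wray(s,o,uv);return p+d*(z-p[2])/d[2]
def wproj(s,o,P):
    H=s["hand_eye"];R=Ro.from_euler('xyz',o["ee_rot"]).as_matrix()
    c=np.linalg.inv(H)@np.append(R.T@(np.array(P)-o["tool_pos"]),1);r=np.hypot(c[0],c[1]);t=np.arctan2(r,c[2])
    return np.array([s["cx"]+s["fx"]*t*c[0]/r,s["cy"]+s["fy"]*t*c[1]/r])
E
cat > look.py <<'E'
import sys,pickle
from bench import robot,optics
from h import *
o=robot.get_obs();s=optics.snapshot("wrist")
print(o["tool_pos"],o["ee_rot"],o["wrist_force"],o["width"])
cv2.imwrite(f"pics/{sys.argv[1]}.png",s["image"][:,:,::-1]);pickle.dump((o,s),open(f"{sys.argv[1]}.pkl","wb"))
for n,P in dict(blue=(.564,-.106,.028),white=(.656,-.040,.028),rec=(.551,.0965,.02)).items(): print(n,wproj(s,o,P))
E
python3 look.py w1
```

```text
[ 0.48528404 -0.05778673  0.20555064] [-3.14150105e+00  3.42327685e-04 -1.49789933e+00] [-0.69798803 -0.25297834  0.51069088] 0.09389508829414561
blue [374.83060709 144.41734915]
white [313.00071522  45.69816555]
rec [173.04361307 147.05107809]
```

View pics/w1.png

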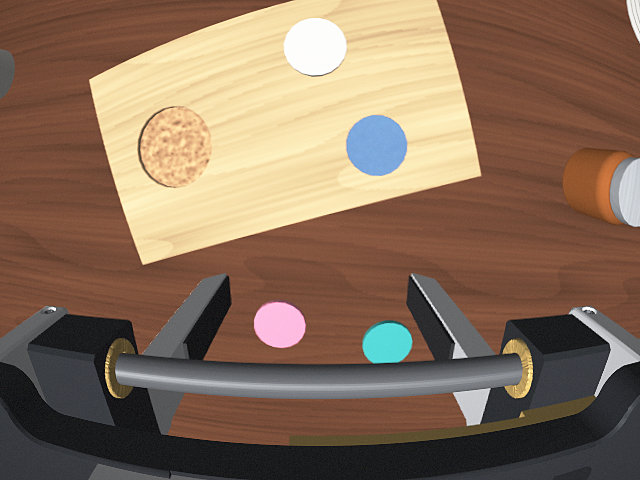

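The wrist view shows blue at (377,145), white at (316,46), and the recess at (175,147). All are within about 2 px of my projections. I'll move above blue for a second view.

Request:
arm_command(
  plan=[
    [1, 0.03, -0.02, 0, 0],
    [1, 0.06, -0.04, -0.03, 0],
    [1, 0.079, -0.048, -0.07, 0],
    [1, 0.079, -0.048, -0.1, 0],
    [1, 0.079, -0.048, -0.1, 0],
    [1, 0.079, -0.048, -0.1, 0],
  ],
)

```text
time: 2.75
tool_pos: [0.5644, -0.1096, 0.107]
ee_rot: [-3.14, -0.001, -1.504]
wrist_force: [-0.4, -0.2, 0.1]
width: 0.0944
```

```bash
python3 look.py w2; python3 - <<'E'
from h import *
import pickle
R={}
for f,bx in(("w1",dict(blue=(335,105,420,185),white=(275,5,355,85))),("w2",dict(blue=(200,100,470,340),white=(0,0,640,200)))):
    o,s=pickle.load(open(f+".pkl","rb"))
    for k in bx:
        try:c=comp(segs(s["image"])[k],bx[k]);print(f,k,c[1],c[2][0],wpt(s,o,c[2][0],.028));R[f,k]=wray(s,o,c[2][0])
        except Exception as e:print(f,k,e)
print(tri(R["w1","blue"],R["w2","blue"]))
E
```

```text
[ 0.56438484 -0.10959274  0.10704726] [-3.13960297e+00 -1.09505037e-03 -1.50444379e+00] [-0.41779668 -0.15575937  0.08198925] 0.09435782893706977
blue [313.59659969 248.81132796]
white [227.87159242 116.23564518]
rec [ 80.39147291 244.85104237]
w1 blue [ 347  115   60   60 2805] (376.20318603515625, 144.9451904296875) [ 0.56362161 -0.10737302  0.028     ]
w1 white [ 284   18   63   58 2858] (314.7438659667969, 46.23085021972656) [ 0.65556375 -0.04169485  0.028     ]
w2 blue [ 276  209   80   78 4960] (315.3804931640625, 247.29556274414062) [ 0.56522491 -0.10721868  0.028     ]
w2 white [ 189   75   82   83 5308] (230.01463317871094, 115.84900665283203) [ 0.65629531 -0.04154137  0.028     ]
(array([ 0.56384703, -0.1076363 ,  0.02382486]), [np.float64(0.0004166440290749684), np.float64(0.0004166440290750049)])
```

View pics/w2.png

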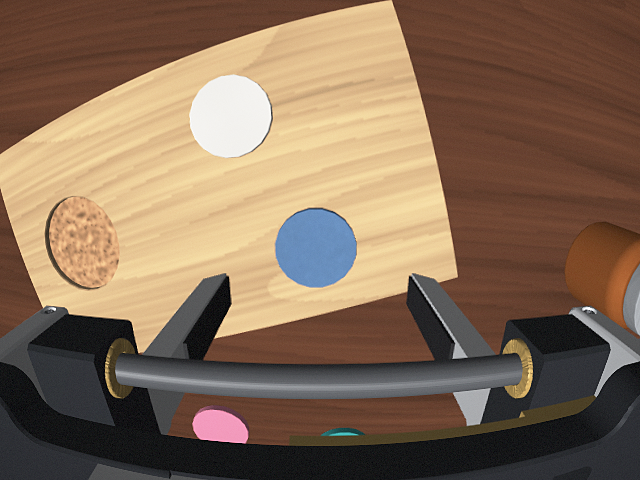

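Request:
arm_command(
  plan=[
    [1, 0, 0.001, -0.03, 0],
    [1, 0, 0.001, -0.055, 0],
    [1, 0, 0.001, -0.068, 0],
    [1, 0, 0.001, -0.076, 0],
    [1, 0, 0.001, -0.08, 0],
    [1, 0, 0.001, -0.08, 0],
  ],
)

```text
time: 3.55
tool_pos: [0.5643, -0.1075, 0.0261]
ee_rot: [-3.141, -0.0, -1.503]
wrist_force: [-0.7, -0.9, 0.4]
width: 0.0941
```

```bash
python3 look.py w3
```

```text
[ 0.5643098  -0.10751552  0.02605326] [-3.14075415e+00 -4.21222139e-04 -1.50314162e+00] [-0.71281913 -0.87228594  0.41600096] 0.09405852871156799
blue [315.81315207 292.10743834]
white [193.52714468 104.92926538]
rec [ 22.18942387 275.55474612]
```

View pics/w3.png

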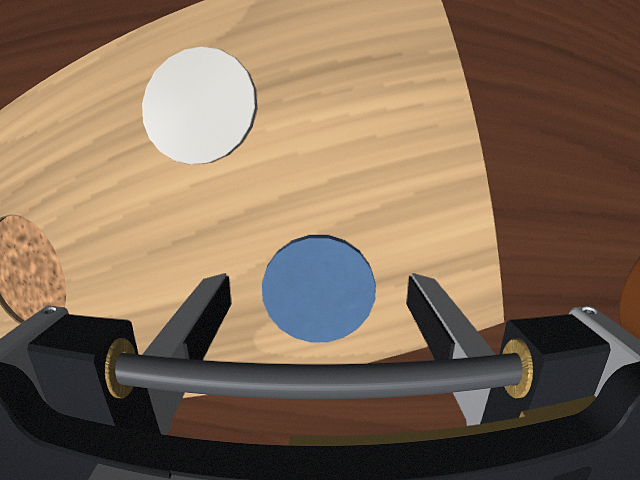

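Blue sits midway between the fingers at about (319,289), so I'll nudge the tool, lower slightly and close.

Request:
arm_command(
  plan=[
    [1, 0.001, 0, -0.002, 0],
    [0.7, 0.001, 0, -0.002, 0],
    [0.6, 0.001, 0, -0.002, 0],
    [0.5, 0.001, 0, -0.002, 0],
    [0.5, 0.001, 0, -0.002, 0],
    [0.5, 0.001, 0, -0.002, 0],
    [0.5, 0.001, 0, -0.002, 0],
  ],
)

```text
time: 4.47
tool_pos: [0.5649, -0.1075, 0.0236]
ee_rot: [-3.142, -0.0, -1.503]
wrist_force: [-0.4, 0.3, -0.2]
width: 0.0584
```

```bash
python3 look.py w4
```

```text
[ 0.56494706 -0.10745156  0.02356252] [-3.14154943e+00 -1.50723583e-04 -1.50315036e+00] [-0.36697734  0.28261191 -0.15815183] 0.05838973333132387
blue [315.82507916 295.13723131]
white [191.88565354 105.74503669]
rec [ 20.24931219 277.59956698]
```

View pics/w4.png

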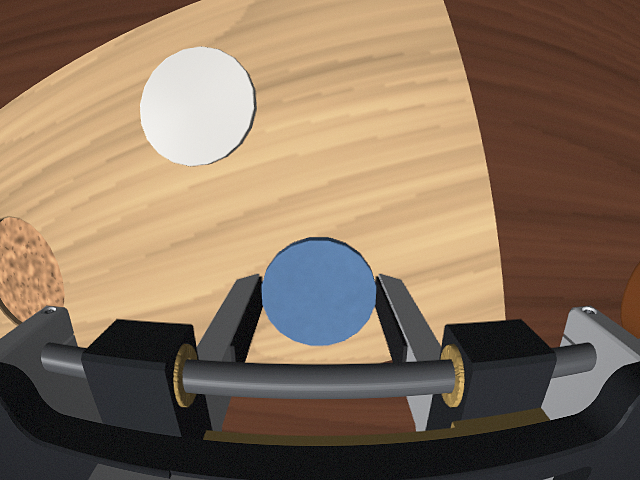

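```bash
python3 - <<'E'
from h import *
import pickle
o,s=pickle.load(open("w4.pkl","rb"))
c=comp(segs(s["image"])["blue"],(230,210,410,380));print(c[1],c[2],wpt(s,o,c[2][0],.028),wpt(s,o,c[2][0],.024))
print(wproj(s,o,o["tool_pos"]))
from bench import robot,optics
T=optics.snapshot("top");cv2.imwrite("pics/top1.png",cv2.resize(T["image"][100:310,210:480,::-1],None,fx=2.8,fy=2.8))
S=optics.snapshot("scene");cv2.imwrite("pics/sc1.png",cv2.resize(S["image"][180:330,180:430,::-1],None,fx=3,fy=3))
E
```

```text
[ 260  238  117  107 9687] ((318.3206787109375, 291.2154846191406), (106.6985092163086, 113.80768585205078), 90.70906829833984) [ 0.56626539 -0.10712929  0.028     ] [ 0.56459675 -0.10723964  0.024     ]
[318.77038696 290.30294742]
```

View pics/sc1.png

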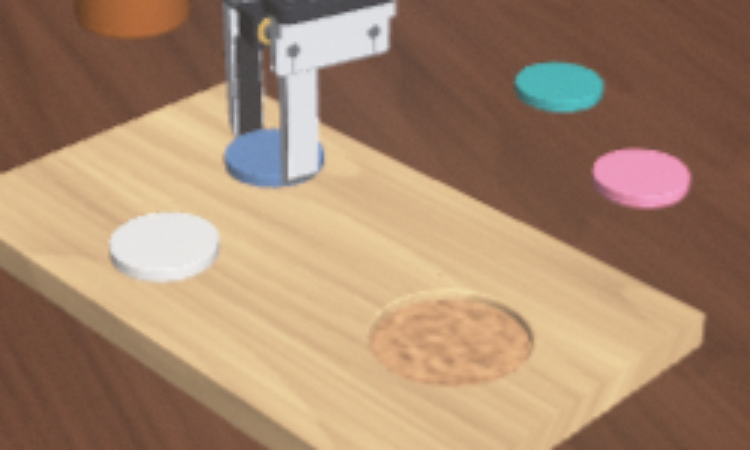

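Request:
arm_command(
  plan=[
    [0.5, -0.001, 0.012, 0, 0],
    [0.5, -0.003, 0.036, 0, 0],
    [0.5, -0.005, 0.065, 0, 0],
    [0.5, -0.007, 0.095, 0, 0],
    [0.5, -0.009, 0.125, 0, 0],
    [0.5, -0.011, 0.155, 0, 0],
    [0.5, -0.013, 0.18, 0, 0],
    [0.5, -0.014, 0.195, 0, 0],
    [0.5, -0.014, 0.202, 0, 0],
    [0.5, -0.014, 0.202, 0, 0],
  ],
)

```text
time: 5.88
tool_pos: [0.5508, 0.0947, 0.0234]
ee_rot: [3.141, -0.0, -1.503]
wrist_force: [0.6, -1.0, -0.3]
width: 0.0589
```

```bash
python3 look.py w5; python3 - <<'E'
from h import *
from bench import robot,optics
T=optics.snapshot("top");cv2.imwrite("pics/top2.png",cv2.resize(T["image"][100:310,210:480,::-1],None,fx=2.8,fy=2.8))
E
```

```text
[0.5508402  0.09467859 0.02337903] [ 3.14134534e+00 -2.98687399e-04 -1.50271075e+00] [ 0.63684977 -0.98721995 -0.29801181] 0.05886983163506523
blue [621.25278518 282.00235197]
white [575.0807754  121.94649847]
rec [315.36028554 287.37577701]
```

View pics/w5.png

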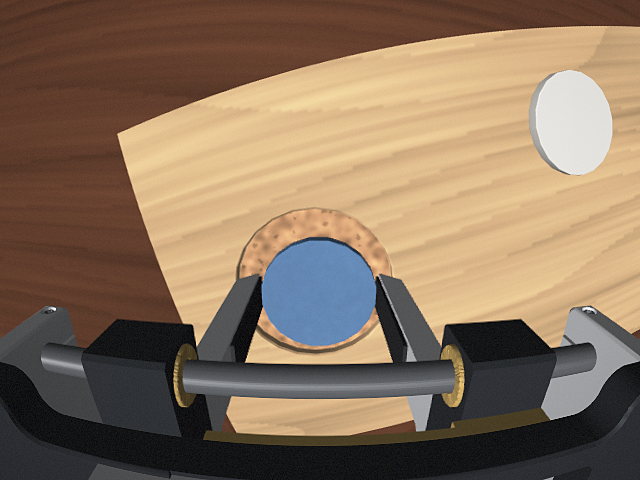

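View pics/top2.png

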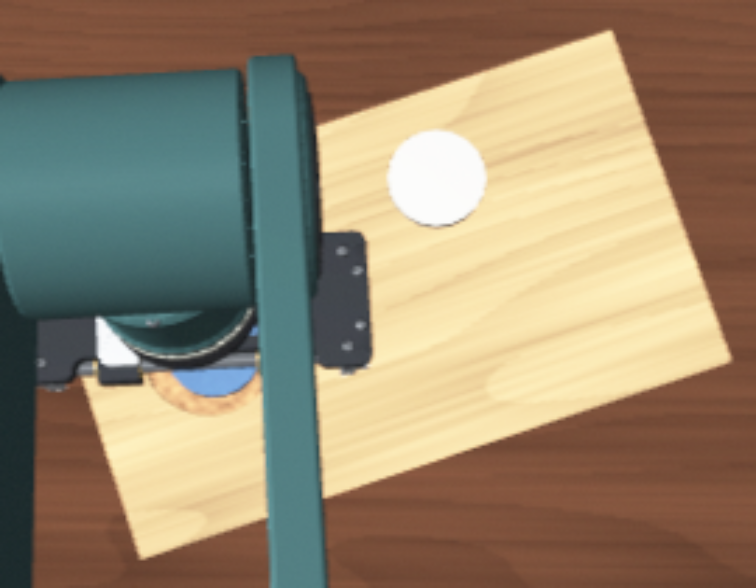

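```bash
python3 - <<'E'
from h import *
import pickle
o,s=pickle.load(open("w5.pkl","rb"))
a=np.linspace(0,6.283,200)
for c in((.551,.0965),(.551,.0945),(.555,.0945)):
    q=np.array([wproj(s,o,(c[0]+.042*np.cos(t),c[1]+.042*np.sin(t),.02)) for t in a]);print(c,q.min(0),q.max(0))
E
```

```text
(0.551, 0.0965) [237.32299843 209.08042363] [393.62909536 354.34712273]
(0.551, 0.0945) [240.94700188 209.34434007] [397.23398969 354.54166751]
(0.555, 0.0945) [240.93968525 201.46872803] [398.2258024  348.72177739]
```

In the wrist frame the recess centre comes out at about (0.552, 0.096) and the coaster at (0.551, 0.095). I'll nudge 1 mm and open.

Request:
arm_command(
  plan=[
    [0.5, 0.001, 0.0015, 0, 0],
    [0.5, 0.001, 0.0015, 0, 0],
    [0.7, 0.001, 0.0015, 0, 0],
    [0.85, 0.001, 0.0015, 0, 0],
    [1, 0.001, 0.0015, 0, 0],
    [1, 0.001, 0.0015, 0, 0],
    [1, 0.001, 0.0015, 0, 0],
  ],
)

```text
time: 6.85
tool_pos: [0.5519, 0.0961, 0.0235]
ee_rot: [3.142, -0.0, -1.503]
wrist_force: [0.3, -0.0, -0.8]
width: 0.0938
```

```bash
python3 look.py w6
```

```text
[0.55191355 0.09610734 0.02352671] [ 3.14158187e+00 -8.39786468e-05 -1.50317515e+00] [ 0.28433231 -0.02732357 -0.77628522] 0.09384058267747761
blue [622.0504274 283.3466841]
white [576.5857167  124.19818951]
rec [317.91397162 289.30060978]
```

View pics/w6.png

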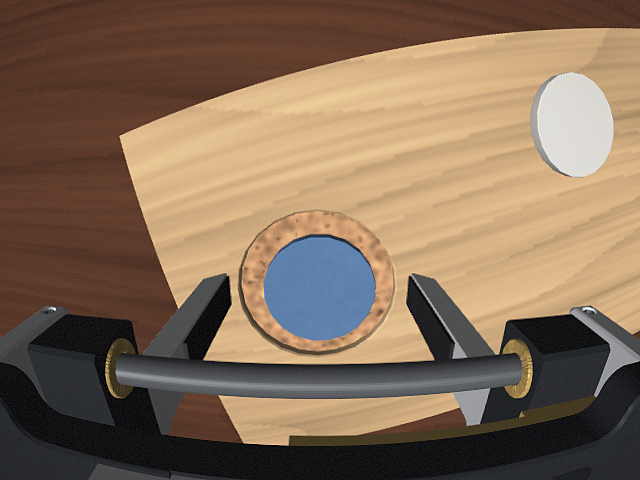

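The blue disc has dropped: it is smaller now, at (320,288), with an even cork ring around it. Next I'll retreat straight up, then aside for a clear check from the fixed cameras.

Request:
arm_command(
  plan=[
    [1, 0, 0, 0.02, 0],
    [1, 0, 0, 0.06, 0],
    [1, 0, 0, 0.12, 0],
    [1, -0.04, -0.04, 0.17, 0],
    [1, -0.08, -0.08, 0.18, 0],
    [1, -0.12, -0.13, 0.18, 0],
    [1, -0.15, -0.18, 0.18, 0],
    [1, -0.15, -0.22, 0.18, 0],
    [1, -0.15, -0.22, 0.18, 0],
    [1, -0.15, -0.22, 0.18, 0],
  ],
)

```text
time: 8.15
tool_pos: [0.402, -0.1235, 0.2035]
ee_rot: [-3.142, 0.001, -1.503]
wrist_force: [0.1, 0.5, -0.6]
width: 0.0943
```

```bash
python3 - <<'E'
from h import *
from bench import robot,optics
T=optics.snapshot("top");S=optics.snapshot("scene")
a=cv2.resize(T["image"][100:310,210:480,::-1],(400,311));b=cv2.resize(S["image"][180:345,180:400,::-1],(400,300))
cv2.imwrite("pics/fin.png",np.hstack([a[:300],b]))
for k,bx in dict(blue=(250,185,330,260),white=(340,140,395,190)).items():
    c=comp(segs(T["image"])[k],bx);print(k,c[1],c[2],atz(T,c[2][0],.022 if k=="blue" else .028))
print(robot.get_obs()["wrist_force"],robot.get_obs()["time"])
E
```

```text
blue [269 207  34  34 888] ((285.2630920410156, 223.57830810546875), (32.52506637573242, 32.988075256347656), 178.35101318359375) [0.55095313 0.09590228 0.022     ]
white [348 146  36  35 951] ((365.42535400390625, 163.23309326171875), (33.53238296508789, 34.310455322265625), 87.9619369506836) [ 0.65582965 -0.04003585  0.028     ]
[ 0.22679045  0.57266842 -0.21342567] 8.25
```

View pics/fin.png

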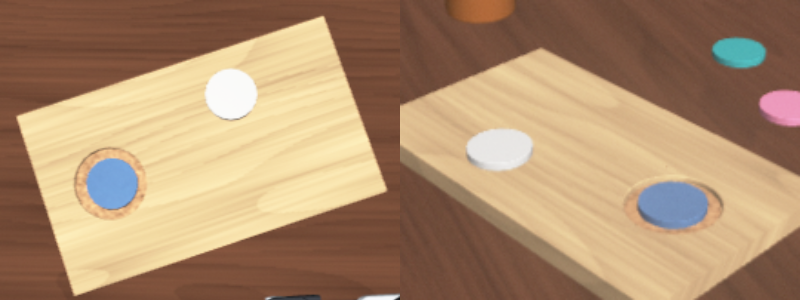

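Blue lies flat in the recess at top pixel (285,224), within about 1 mm of its centre. White has not moved, still at (365,163).

```bash
python3 -c "
from bench import robot
print(robot.close_job())"
```

```text
the job is handed in; nothing more can be done
None
```

I gripped the blue coaster by its rim where it lay, slid it about 200 mm along the board to over the recess, and opened the fingers so it dropped in. I then backed off and handed the job in at about 8 s of the 35 s allowed.

- **Blue coaster:** In the last top picture it is at (0.551, 0.096), about 1 mm from my estimate of the recess centre. It has an even cork ring around it and looks flat and sunk in the scene view.
- **White coaster:** Its pixel position is unchanged from the start, to within 0.05 px.
- **Robot:** It is clear of everything, with wrist force under 1 N.
- **Disagreements:** My two-view heights for the blue coaster's top face came out at 22–24 mm against the expected 28 mm. I put this down to calibration, and since the fingers came down freely to about 24 mm with no contact force, I went by the stated board height. The closed gripper also read 58.4–58.9 mm on the 60 mm disc. I did not measure the final height or tilt of the coaster; I judged them only from the pictures.

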